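# Pin the neck jig and mark the headstock

## Robot

A 6-joint arm with a two-finger parallel gripper is mounted at the origin on the work surface. World frame = base frame: x ahead of the robot, y to its left, z up, the work surface at z = 0. Lengths are in m, angles in rad, forces in N, time in s.
With the tool pointing down it reaches from about 0.375 to 0.9 m from the base axis. Payload 3.1 kg.
Tool frame: the origin (TCP) lies on the mounting face of the last link; the fingertips stand 182 mm ahead of it and the grasp point (between the pads) lies 164 mm ahead of it; z points along the fingers, y is the direction in which the jaws open and shut (so a half turn about z gives the same grasp; the last joint's range is limited). The gripper opens to 87 mm and grips with 3 to 60 N. Pads are 19 mm wide; open, the fingers measure 117 mm over their backs; the gripper's body (75 mm by 190 mm) begins 51 mm behind the grasp point.
Start: joints at [1.127, 0.527, 1.433, -0, 1.181, -0.178], TCP at [0.164, 0.603, 0.405] pointing down, gripper open.
Joint ranges: [-3.08, 3.08], [-0.75, 2.2], [0.22, 2.44], [-1.43, 4.57], [0, 2.65], [-2.85, 2.85]. Speed limits (rad/s): [2.79, 2.79, 3.14, 3.14, 3.14, 3.14].

## Interface

Orientations are given as a unit quaternion [x, y, z, w].
In Python, from rig import robot, camera, camera_model gives the robot as it stands.
- The arm moves only by the tool drive_tool, never from a script. Its argument "plan" is a list that holds one entry, the list of rows, each a list of 6 numbers: the shift along the world's x, y, z in units of 2.5 cm (1.0 is 2.5 cm), then the turn, a rotation vector about the world's x, y, z in units of 6 degrees (1.0 is 6 degrees). A call has 1 to 8 rows; each row shifts and turns the commanded pose from where the row before left it; what a row does not reach is not made up. A row lasts 1/8 s, in which the tool goes at most 62.5 mm and 10.7 degrees, less where a joint would pass 70% of its speed; a pose out of reach is approached as far as the arm can. A call with a number of a shift or a turn outside -1 to 1 is refused whole. A call with a gripper value outside its range is refused whole. "grip" is the closure, from 0 (fully open) to 1 (shut), set as the call begins (left out, the last holds). The fingers move at their own pace and stop on an object; "force" is the grip in N (left out, the last holds). Time passes only in rows, so rows that do not move let the fingers close. It gives the time, the measured TCP pose, the force and the opening at its end, in the units of the state.
- robot.get_obs(): the state, without advancing time (a new reading comes with each control period).
- camera(name): name is "scene" or "top" or "wrist"; returns the picture (420x560x3 uint8, red, green, blue); there is no depth.
- camera_model(name): a dict with "K" (3x3 intrinsics, pixels), "world_to_cam" (4x4, takes a point from world to camera coordinates); the wrist camera has in their place "tool_from_camera" (4x4, takes a point from camera to tool coordinates, whose origin is the TCP and whose axes are the flange's). Camera axes: x right, y up, looking along -z (the intrinsics and any distortion apply to the point x, -y, -z); pixel columns grow to the right and rows downward; lengths in m; the calibration is good to about 2 mm. The wrist camera is an equidistant fisheye: a pixel r from the principal point sees the ray r / f radians off the axis. A picture is of the moment at which its call begins: read the wrist's pose just before it. camera_model takes no time and is no camera call.
- robot.hand_in(): hands the job in, once; it reports no verdict.
The state is a dict: "time": time; "q": joint angles; "joint_velocities": joint speeds; "joint_torque": joint torques, N m; "position": TCP position; "tool_rot": TCP orientation; "ft_force": force on the tool from outside, world axes, zero at the start; "moment": the same for the moment, N m; "grip_width": finger opening in m.
Only numpy, scipy, OpenCV 4.12 (cv2) and the standard library are available. Lean on these libraries where they do the work, as an engineer would, in place of code of your own. Each camera call takes 0.05 s, during which the arm holds its last target.

## Task

Lock the marking jig with its red-gripped steel pin and mark the headstock. Take the pin from the wooden rack; as its fit is tight, start it in the metal block's bore edge-first, leaning about 15 degrees with its low edge a few millimetres inside, then straighten it and slide it fully home until its collar sits on the block. Only then press the jig's black plunger cap down past its soft first stop to its stiff second stop, and let it come all the way up again; leave the other two pins, the glue bottle and the cork block as they are.

Things in the scene. Friction and masses are not known exactly. Their poses are not given: they have to be found in the camera images.
- pin_center (a point): centre (half-way up) of the pin to use, 96 mm tall, round about its z axis (up). Steel shank 20 mm thick, 45 mm long, foot edge stepped in 1.5 mm; above it a collar 30 mm wide, 6 mm thick; on top a red cylindrical grip 24 mm wide, 45 mm long. From this point the foot is 48 mm down, the collar's underside 3 mm down, the grip 3 to 48 mm up. 110 to 220 g. Starts upright in the rack.
- pin_foot (a point): centre of the underside of the pin's shank, on its axis; z up along the pin.
- rack: fixed wooden block, 180 (x) by 60 (y) by 55 mm high, origin at the centre of its underside. Three 24 mm holes, 50 mm deep, at x = -58, 0 and +58 mm; each holds one pin, in any order, collars on its top. Rack and jig may stand on either side of the bench, left or right.
- jig: fixed marking jig, 270 mm long (x), 104 mm wide (y); origin under its middle, z up. At x = -85 mm an aluminium block, 70 by 64 by 65 mm high, with the vertical bore in its top. A wooden neck blank on its base from x = -50 to +150 mm, at most 43 mm high. At x = +85 mm a green bridge (34 by 104 mm, top at 109 mm) carries the plunger.
- bore_mouth (a point): centre of the mouth of the bore, in the top face of the aluminium block, 65 mm above the bench. The bore is vertical, 21.6 mm in diameter, 50 mm deep, with a 2 mm chamfer.
- cap_top (a point): centre of the top of the black plunger cap (disc 36 mm in diameter, 10 mm thick), 149 mm above the bench at rest; it is pressed straight down.
- cap (a joint): travel of the cap to its soft first stop: 0 at rest, 0.007 m at the first stop; its spring takes 1.5 N to start and 3.6 N at the stop.
- sleeve (a joint): further travel of the plunger after the first stop: 0 at rest, 0.004 m at the second stop; its spring takes 8 N to start and 13 N at the second stop, which is rigid. Both springs push the cap up again when it is let go; whole travel 11 mm.
- pin_blue_center (a point): centre (half-way up) of the blue-gripped pin with a 16 mm steel shank, otherwise the same shape as the red one; must stay in the rack.
- pin_yellow_center (a point): centre (half-way up) of the yellow-gripped pin with a 14 mm brass shank, otherwise the same shape as the red one; must stay in the rack.
- glue_center (a point): centre (half-way up) of a white glue bottle with blue cap, 52 mm in diameter, 130 mm tall, standing loose between rack and jig; must not be moved.
- sander_center (a point): centre of a loose cork sanding block, 75 by 45 by 32 mm high, lying between rack and jig; must not be moved.
Things that resemble listed ones, but are neither listed nor needed, are in the scene too. What is shaped like the part that bears pin_center but turquoise is not meant.

How it is judged:
On the way, in this order (a step that is already met when the one before it is completed fails the run):
1. the pin's foot is in the bore's mouth, edge-first, while the pin leans 7 to 30 degrees (lower edge in the bore, middle of the foot below the block's top) (z of pin_foot in the frame of bore_mouth between -0.012 and 0 m and horizontal distance between pin_foot and bore_mouth below 0.009 m and angle between pin_foot's own z axis and vertical between 0.12 and 0.53 rad), for 0.1 s.
2. the pin is upright and fully home, collar on the block (within 2 mm) (z of pin_foot in the frame of bore_mouth below -0.043 m and horizontal distance between pin_foot and bore_mouth below 0.003 m and angle between pin_foot's own z axis and vertical below 0.05 rad), for 0.2 s.
3. the plunger is pressed past the first stop to the second stop (value of joint cap above 0.006 m and value of joint sleeve above 0.003 m), for 0.1 s.
At the end, for the whole second after the job is handed in: The red pin stands upright (within 3 degrees) in the bore with its collar on the block (within 2 mm), the plunger is fully up again (within 1 mm at both joints), the blue and yellow pins are within 15 mm of where they started and the glue bottle and cork block within 20 mm (all of step 2 and value of joint each of cap, sleeve below 0.001 m and distance of each of pin_blue_center, pin_yellow_center from where it was at the start of the episode below 0.015 m and distance of each of glue_center, sander_center from where it was at the start of the episode below 0.02 m); the robot touches nothing.
It fails at once if the plunger is pressed past its first stop before the pin is home (value of joint sleeve above 0.002 m and z of pin_foot in the frame of bore_mouth above -0.04 m).
It fails at once if the blue or yellow pin is moved more than 15 mm (distance of any of pin_blue_center, pin_yellow_center from where it was at the start of the episode above 0.015 m).
It fails at once if the glue bottle or the cork block is moved more than 20 mm (distance of any of glue_center, sander_center from where it was at the start of the episode above 0.02 m).
It also fails if it takes over 66 s, if anything falls off the work surface, if the arm or the gripper's body presses on something with over 40 N, if the wrist force passes 120 N, or if a joint passes its speed limit or range.

## Working session

There is one attempt and no reset: what is moved stays moved. The work goes in short steps, Python scripts to look and compute and a tool call to move; the robot and the scene stay as the last step left them, time stands still between calls to the robot, and variables do not carry over. Pictures are saved under pics/ and viewed, and the job is handed in when it is done.

Besides the shell and the picture viewer there is one more tool, called after "Emit:" by a JSON object that holds its "name" and its "arguments", one argument or row to a line. drive_tool: Moves the arm, as the interface text tells. Shifts and turns lie within -1 to 1; 1 stands for 2.5 cm of shift or 6 degrees of turn. Its arguments: {"type":"object","properties":{"plan":{"type":"array","items":{"type":"array","items":{"type":"array","items":{"type":"number","minimum":-1,"maximum":1}}}},"grip":{"type":"number"},"force":{"type":"number"}},"required":["plan"]}

```bash
mkdir -p pics; ls; python3 - <<'E'
from rig import robot,camera,camera_model
import cv2
o=robot.get_obs();print(o)
for n in("scene","top","wrist"):
    cv2.imwrite(f"pics/{n}0.png",camera(n)[:,:,::-1]);m=camera_model(n);print(n,m)
E
```

```text
pics
{'time': 0.0, 'q': array([ 1.12750403e+00,  5.28459029e-01,  1.43388781e+00,  5.04288220e-06,
        1.18141552e+00, -1.78502523e-01]), 'joint_velocities': array([ 1.97963351e-03,  5.67924858e-05, -4.39254555e-04, -1.80933109e-03,
        8.43945407e-04,  2.24261498e-04]), 'joint_torque': array([-2.76491824e-05, -4.40038741e+01, -1.76595175e+01,  6.33200677e-02,
        5.82181779e-02, -1.58486851e-04]), 'position': array([0.1633899 , 0.60291064, 0.40378021]), 'tool_rot': array([ 1.32009320e-01,  9.91247881e-01, -1.03212897e-03, -3.34089943e-04]), 'ft_force': array([-0.04458812, -0.62058828,  0.33561662]), 'moment': array([-0.00111684,  0.02407271,  0.05381955]), 'grip_width': 0.08706901980880846}
scene {'K': array([[486.97869463,   0.        , 277.23179602],
       [  0.        , 486.97869463, 207.39729343],
       [  0.        ,   0.        ,   1.        ]]), 'world_to_cam': array([[-0.64607816,  0.76315911, -0.0130837 ,  0.42369124],
       [-0.51878135, -0.42648936,  0.74092695,  0.1807634 ],
       [ 0.55986509,  0.4854843 ,  0.67145817, -1.29047082],
       [ 0.        , 
[... 297 characters left out ...]
26444 ,  0.01105819,  0.23203573, -0.59335066],
       [-0.23206324,  0.00125536,  0.97269989, -0.76197321],
       [ 0.        ,  0.        ,  0.        ,  1.        ]])}
wrist {'K': array([[325.1922621 ,   0.        , 283.23405761],
       [  0.        , 325.1922621 , 210.60423169],
       [  0.        ,   0.        ,   1.        ]]), 'tool_from_camera': array([[-7.80061413e-04,  9.61783727e-01,  2.73809156e-01,
         7.38424058e-02],
       [ 9.99999685e-01,  7.10659711e-04,  3.52655197e-04,
        -8.51900574e-04],
       [ 1.44592894e-04,  2.73809345e-01, -9.61783979e-01,
         1.99385666e-02],
       [ 0.00000000e+00,  0.00000000e+00,  0.00000000e+00,
         1.00000000e+00]])}
```

View pics/scene0.png

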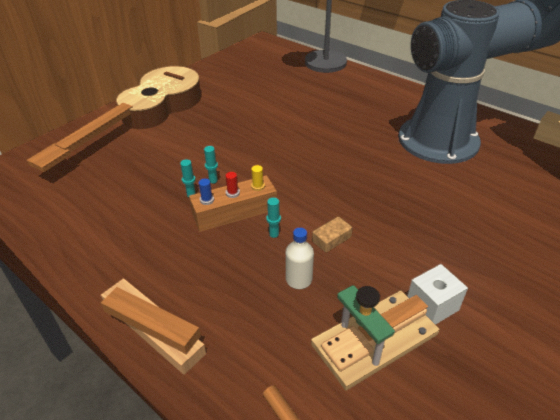

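View pics/top0.png

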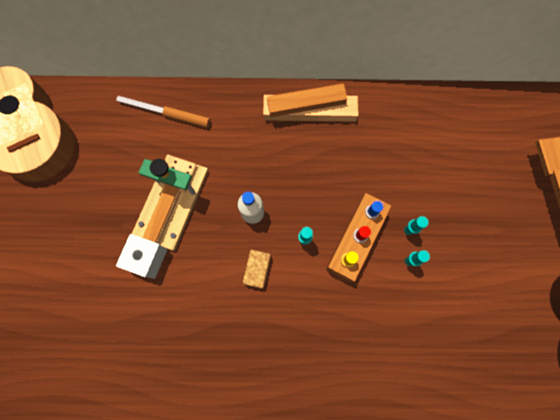

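View pics/wrist0.png

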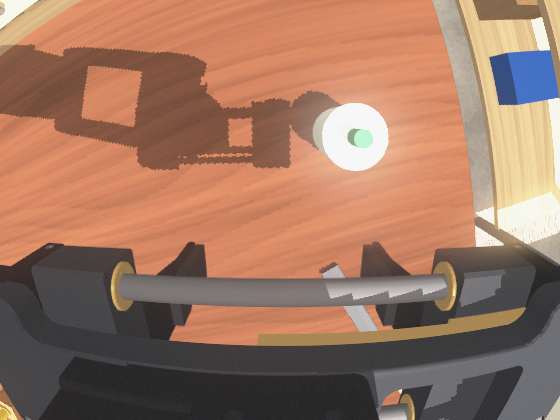

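```bash
cat > h.py <<'E'
import numpy as np,cv2
from rig import robot,camera,camera_model
def ray(n,u,v,T=None):
    m=camera_model(n);K=m["K"]
    if n!="wrist":
        d=np.array([(u-K[0,2])/K[0,0],-(v-K[1,2])/K[1,1],-1.]);W=np.linalg.inv(m["world_to_cam"])
    else:
        a=np.array([u-K[0,2],v-K[1,2]])/K[0,0];r=np.hypot(*a);s=np.sin(r)/r if r>0 else 1
        d=np.array([a[0]*s,-a[1]*s,-np.cos(r)]);W=T@m["tool_from_camera"]
    return W[:3,3],W[:3,:3]@d
def atz(n,u,v,z,T=None):
    c,d=ray(n,u,v,T);return c+d*(z-c[2])/d[2]
def pose(o):
    from scipy.spatial.transform import Rotation as R
    T=np.eye(4);T[:3,:3]=R.from_quat(o["tool_rot"]).as_matrix();T[:3,3]=o["position"];return T
def proj(n,p,T=None):
    m=camera_model(n);K=m["K"]
    W=m["world_to_cam"] if n!="wrist" else np.linalg.inv(T@m["tool_from_camera"])
    q=(W@np.r_[p,1])[:3]
    if n!="wrist": return K[0,2]+K[0,0]*q[0]/-q[2],K[1,2]-K[1,1]*q[1]/-q[2]
    t=np.arctan2(np.hypot(q[0],q[1]),-q[2]);h=np.hypot(q[0],q[1])
    return K[0,2]+K[0,0]*t*q[0]/h,K[1,2]-K[1,1]*t*q[1]/h
def tri(a,b):
    (c1,d1),(c2,d2)=a,b
    d1=d1/np.linalg.norm(d1);d2=d2/np.linalg.norm(d2)
    s=np.linalg.lstsq(np.c_[d1,-d2],c2-c1,rcond=None)[0]
    p,q=c1+s[0]*d1,c2+s[1]*d2
    return (p+q)/2,np.linalg.norm(p-q)
def crop(img,u,v,w,h,f,out):
    cv2.imwrite(out,cv2.resize(img[v:v+h,u:u+w],None,fx=f,fy=f,interpolation=cv2.INTER_CUBIC))
E
python3 - <<'E'
from h import *
t=cv2.imread("pics/top0.png");s=cv2.imread("pics/scene0.png")
crop(t,105,140,130,150,4,"pics/tj.png");crop(t,320,180,120,110,5,"pics/tr.png")
crop(s,300,250,180,140,4,"pics/sj.png");crop(s,170,140,120,100,5,"pics/sr.png")
E
```

```text
(no output)
```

View pics/tj.png

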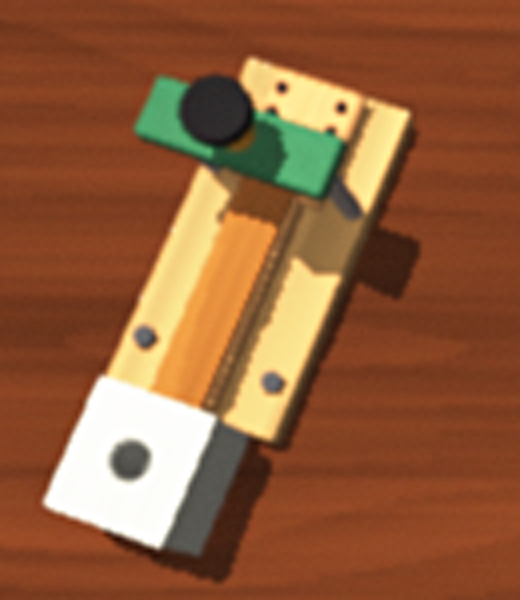

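View pics/tr.png

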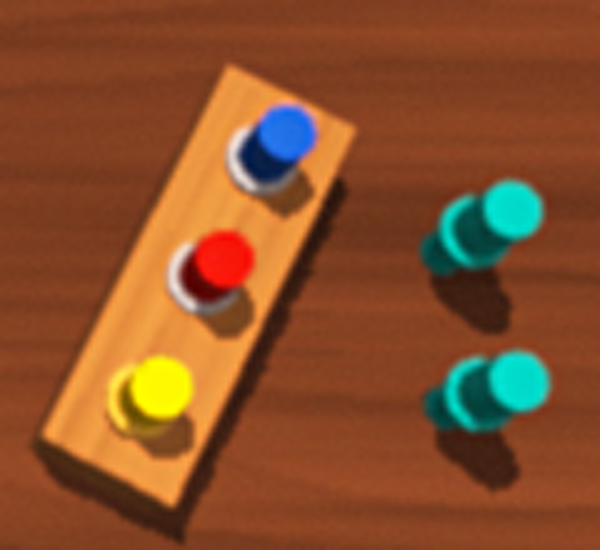

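View pics/sj.png

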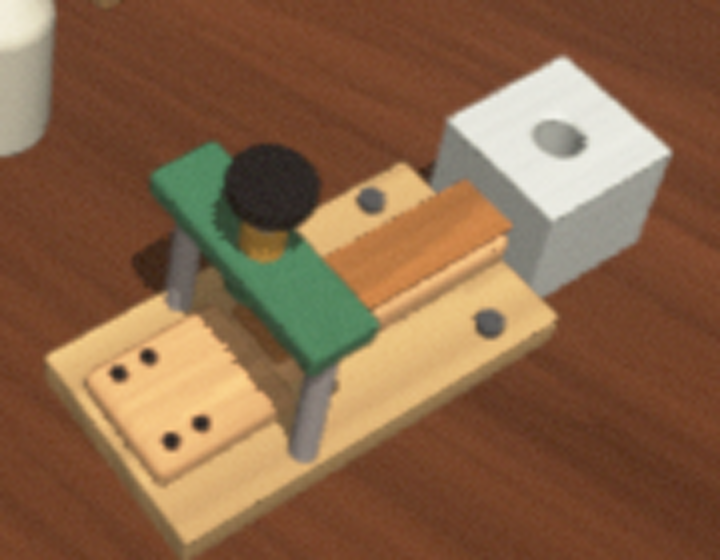

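View pics/sr.png

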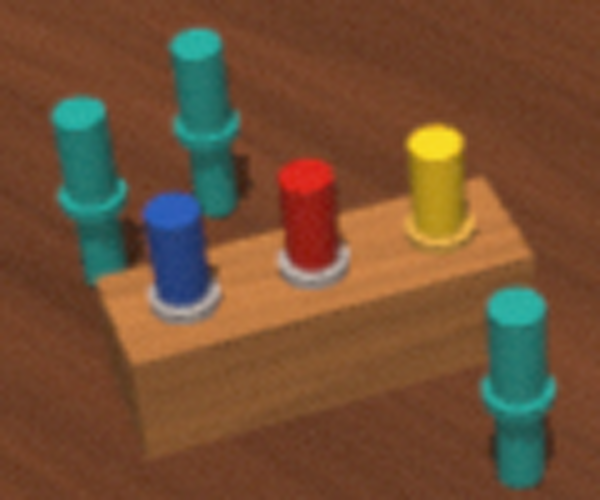

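```bash
python3 - <<'E'
from h import *
np.set_printoptions(precision=4,suppress=True)
for k,t,s,z in[("red",(364.2,231.6),(231,174.8),.106),("blue",(377,206.2),(204.2,181.4),.106),("yel",(351.8,257.2),(256.6,168.2),.106),("bore",(137.2,254.8),(439.4,284.1),.065),("cap",(158.9,167.1),(367.6,295.9),.149)]:
    print(k,atz("top",*t,z),atz("scene",*s,z),*tri(ray("top",*t),ray("scene",*s)))
print([atz("top",*p,0.0) for p in[(250,210),(257,270),(306,236)]])
E
```

```text
red [ 0.5462 -0.2194  0.106 ] [ 0.5469 -0.2171  0.106 ] [ 0.546  -0.2191  0.1047] 0.0014755168917030064
blue [ 0.5983 -0.247   0.106 ] [ 0.5976 -0.2446  0.106 ] [ 0.5977 -0.2462  0.1056] 0.0021757593588713404
yel [ 0.4954 -0.1934  0.106 ] [ 0.4962 -0.1907  0.106 ] [ 0.4951 -0.193   0.1045] 0.0017473264418826995
bore [0.5005 0.2387 0.065 ] [0.5012 0.2408 0.065 ] [0.5004 0.2399 0.0635] 0.0014668387721701666
cap [0.6605 0.1823 0.149 ] [0.6634 0.1862 0.149 ] [0.6614 0.1843 0.1454] 0.0017604030458693819
[array([0.6131, 0.0163, 0.    ]), array([ 0.478 , -0.0031,  0.    ]), array([ 0.5547, -0.1107,  0.    ])]
```

Emit:
{"name": "drive_tool", "arguments": {
  "plan": [
    [[1,-1,0,0,0,-0.26],[1,-1,0,0,0,-0.26],[1,-1,0,0,0,-0.26],[1,-1,0,0,0,-0.26],[1,-1,0,0,0,-0.26],[1,-1,0,0,0,-0.26],[1,-1,0,0,0,-0.26],[1,-1,0,0,0,-0.26]]
  ]
}}

```text
time: 1.15
position: [0.3642, 0.4023, 0.4045]
tool_rot: [0.239, 0.971, -0.0, -0.0]
ft_force: [0.5, -0.0, -0.3]
grip_width: 0.0871
```

Emit:
{"name": "drive_tool", "arguments": {
  "plan": [
    [[0.9,-1,0,0,0,0],[0.9,-1,0,0,0,0],[0.9,-1,0,0,0,0],[0.9,-1,0,0,0,0],[0.9,-1,0,0,0,0],[0.9,-1,0,0,0,0],[0.9,-1,0,0,0,0],[0.9,-1,0,0,0,0]]
  ]
}}

```text
time: 2.15
position: [0.5441, 0.2023, 0.4045]
tool_rot: [0.239, 0.971, -0.0, -0.0]
ft_force: [0.5, -0.4, -0.3]
grip_width: 0.0867
```

Emit:
{"name": "drive_tool", "arguments": {
  "plan": [
    [[0,-1,0,0,0,0],[0,-1,0,0,0,0],[0,-1,0,0,0,0],[0,-1,0,0,0,0],[0,-1,0,0,0,0],[0,-1,0,0,0,0],[0,-1,0,0,0,0],[0,-1,0,0,0,0]]
  ]
}}

```text
time: 3.15
position: [0.5434, 0.0024, 0.4045]
tool_rot: [0.239, 0.971, -0.0, -0.0]
ft_force: [-0.2, 0.2, 0.3]
grip_width: 0.0868
```

Emit:
{"name": "drive_tool", "arguments": {
  "plan": [
    [[0,-1,0,0,0,0],[0,-1,0,0,0,0],[0,-1,0,0,0,0],[0,-1,0,0,0,0],[0,-1,-0.5,0,0,0],[0,-1,-0.5,0,0,0],[0,-1,-0.5,0,0,0],[0,-1,-0.5,0,0,0]]
  ]
}}

```text
time: 4.15
position: [0.5434, -0.1976, 0.3541]
tool_rot: [0.239, 0.971, 0.0, -0.0]
ft_force: [0.3, -0.2, -0.8]
grip_width: 0.087
```

Emit:
{"name": "drive_tool", "arguments": {
  "plan": [
    [[0.1,-0.84,-0.6,0,0,0],[0,0,-0.6,0,0,0],[0,0,0,0,0,0]]
  ]
}}

```text
time: 4.53
position: [0.5454, -0.2169, 0.3229]
tool_rot: [0.239, 0.971, 0.001, -0.002]
ft_force: [0.2, -0.0, 0.8]
grip_width: 0.0869
```

```bash
python3 - <<'E'
from h import *
o=robot.get_obs();T=pose(o);print(o["position"])
w=camera("wrist")[:,:,::-1];cv2.imwrite("pics/w1.png",w)
print([proj("wrist",p,T) for p in[(.5455,-.2185,.106),(.598,-.2458,.106),(.4955,-.192,.106)]])
E
```

```text
[ 0.54537712 -0.21692211  0.32294653]
[(np.float64(281.94490096699826), np.float64(239.4642305674836)), (np.float64(282.39691367465014), np.float64(315.6504814994606)), (np.float64(282.22142209414164), np.float64(151.54069031554587))]
```

View pics/w1.png

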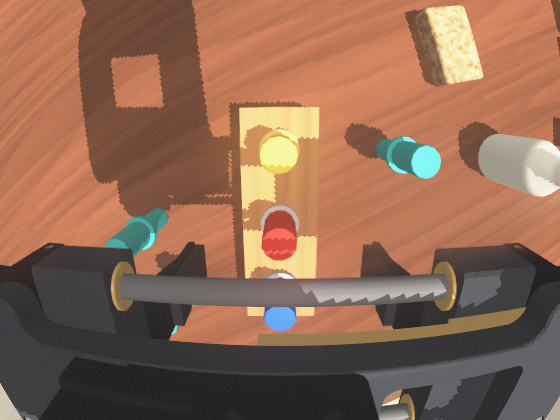

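```bash
python3 - <<'E'
from h import *
w=cv2.imread("pics/w1.png");crop(w,225,110,110,220,3,"pics/w1c.png")
E
```

```text
(no output)
```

View pics/w1c.png

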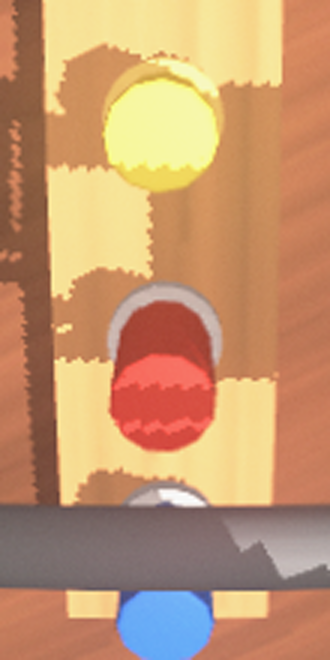

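```bash
python3 - <<'E'
from h import *
T=pose(robot.get_obs());T[:3,3]=[.54538,-.21692,.32295]
print(atz("wrist",279.2,243.7,.106,T),atz("wrist",278.3,154.3,.106,T), T[:3,:3])
E
```

```text
[ 0.54763537 -0.22169913  0.106     ] [ 0.4962118  -0.19515588  0.106     ] [[-8.86040072e-01  4.63603639e-01 -2.15789547e-03]
 [ 4.63600618e-01  8.86042520e-01  1.76608224e-03]
 [ 2.73074929e-03  5.64417961e-04 -9.99996112e-01]]
```

Emit:
{"name": "drive_tool", "arguments": {
  "plan": [
    [[0.06,-0.1,-0.8,0,0,0],[0,0,-0.8,0,0,0],[0,0,-0.8,0,0,0],[0,0,-0.5,0,0,0],[0,0,0,0,0,0]]
  ]
}}

```text
time: 5.2
position: [0.5475, -0.2197, 0.2518]
tool_rot: [0.239, 0.971, 0.0, -0.001]
ft_force: [0.6, 0.8, 1.1]
grip_width: 0.0871
```

Emit:
{"name": "drive_tool", "arguments": {
  "plan": [
    [[0,0,0,0,0,0],[0,0,0,0,0,0],[0,0,0,0,0,0],[0,0,0,0,0,0],[0,0,0,0,0,0],[0,0,0,0,0,0]]
  ],
  "grip": 1,
  "force": 30
}}

```text
time: 5.95
position: [0.5475, -0.2203, 0.2523]
tool_rot: [0.239, 0.971, -0.0, 0.0]
ft_force: [-0.9, -0.1, -0.3]
grip_width: 0.035
```

Emit:
{"name": "drive_tool", "arguments": {
  "plan": [
    [[0,0,0,0,0,0],[0,0,0,0,0,0],[0,0,0,0,0,0],[0,0,0,0,0,0]]
  ]
}}

```text
time: 6.45
position: [0.5475, -0.2203, 0.2522]
tool_rot: [0.239, 0.971, -0.0, -0.0]
ft_force: [-0.1, -0.1, -0.3]
grip_width: 0.0232
```

Emit:
{"name": "drive_tool", "arguments": {
  "plan": [
    [[0,0,0.4,0,0,0],[0,0,0.8,0,0,0],[0,0,0.9,0,0,0],[0,0,0.9,0,0,0],[0,0,0.9,0,0,0],[0,0,0.9,0,0,0],[0,0,0.9,0,0,0],[0,0,0.8,0,0,0]]
  ]
}}

```text
time: 7.45
position: [0.5473, -0.22, 0.4162]
tool_rot: [0.239, 0.971, -0.0, 0.0]
ft_force: [-0.8, -0.7, -0.2]
grip_width: 0.0236
```

Emit:
{"name": "drive_tool", "arguments": {
  "plan": [
    [[0,0.7,0,0,0,0],[-0.1,0.8,0,0,0,0.2],[-0.2,0.9,0,0,0,0.2],[-0.2,0.9,0,0,0,0.2],[-0.2,0.9,0,0,0,0.2],[-0.2,0.9,0,0,0,0.2],[-0.2,0.9,0,0,0,0.2],[-0.2,0.9,0,0,0,0.2]]
  ]
}}

```text
time: 8.45
position: [0.5147, -0.0463, 0.4148]
tool_rot: [0.167, 0.986, 0.0, 0.0]
ft_force: [0.9, 0.2, -0.9]
grip_width: 0.023
```

Emit:
{"name": "drive_tool", "arguments": {
  "plan": [
    [[-0.2,1,0,0,0,0],[-0.2,1,0,0,0,0],[-0.2,1,0,0,0,0],[-0.2,1,0,0,0,0],[0,1,0,0,0,0],[0,1,0,0,0,0],[0,1,0,0,0,0],[0,1,0,0,0,0]]
  ]
}}

```text
time: 9.45
position: [0.4945, 0.1537, 0.4149]
tool_rot: [0.167, 0.986, 0.0, 0.0]
ft_force: [0.4, -0.1, -0.6]
grip_width: 0.0233
```

Emit:
{"name": "drive_tool", "arguments": {
  "plan": [
    [[0,1,-0.8,0,0,0],[0,0.8,-0.8,0,0,0],[0,0,-0.4,0,0,0],[0,0,0,0,0,0],[0,0,0,0,0,0]]
  ]
}}

```text
time: 10.07
position: [0.4953, 0.1967, 0.3654]
tool_rot: [0.168, 0.986, 0.0, 0.001]
ft_force: [-0.5, 0.1, -1.2]
grip_width: 0.0235
```

```bash
python3 - <<'E'
from h import *
o=robot.get_obs();T=pose(o);print(o["position"],o["ft_force"])
w=camera("wrist")[:,:,::-1];cv2.imwrite("pics/w2.png",w);crop(w,200,120,260,190,3,"pics/w2c.png")
print(proj("wrist",(.5005,.2395,.065),T))
p=(T@np.array([0,0,.2422,1]))[:3];print("foot",p,proj("wrist",p,T),proj("wrist",(T@np.array([0,0,.1462,1]))[:3],T))
np.save("T2",T)
t=camera("top")[:,:,::-1];cv2.imwrite("pics/t2.png",t)
s=camera("scene")[:,:,::-1];cv2.imwrite("pics/s2.png",s)
E
```

```text
[0.4953446  0.19669082 0.36537572] [-0.54150425  0.12660289 -1.16540311]
(np.float64(331.34252832695245), np.float64(193.61764351273672))
foot [0.4956515  0.19668089 0.12317591] (np.float64(284.42747486709254), np.float64(224.63797545014663)) (np.float64(285.14628592268804), np.float64(292.38308950734574))
```

View pics/w2c.png

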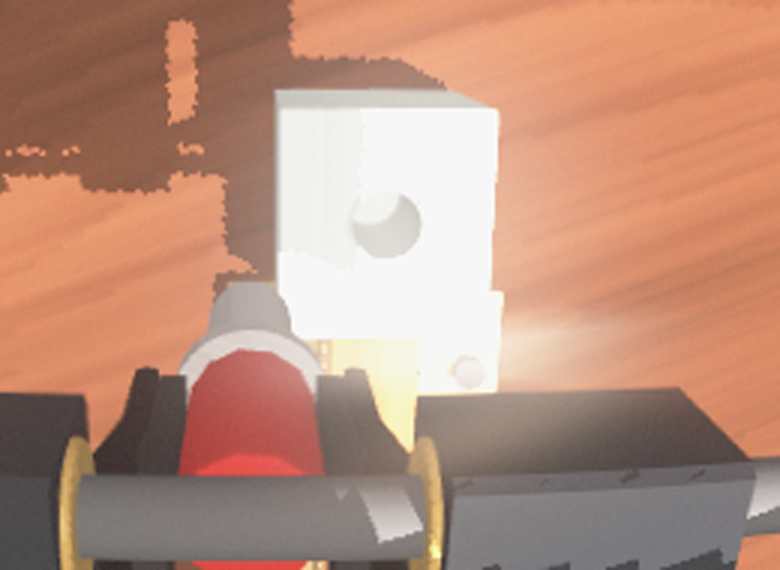

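View pics/s2.png

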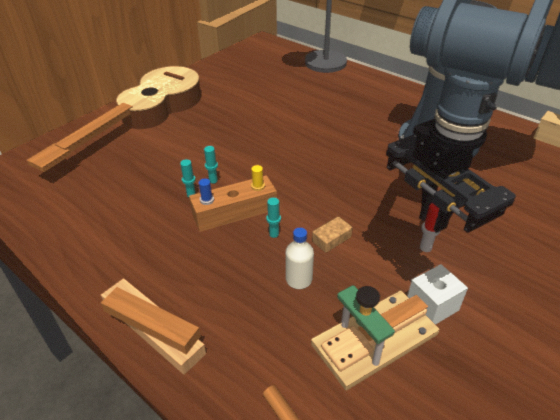

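```bash
python3 - <<'E'
from h import *
T=np.load("T2.npy");print(T[:3,:3])
for z,r in((.2422,.0085),(.2407,.010),(.1972,.015),(.1912,.015),(.1912,.012)):
    for a in(0,90,180,270):
        a=np.radians(a);print(z,r,np.round(proj("wrist",(T@np.array([r*np.cos(a),r*np.sin(a),z,1]))[:3],T),1))
print(atz("wrist",328.5,194.8,.065,T))
w=cv2.imread("pics/w2.png");crop(w,250,200,70,80,8,"pics/w2d.png")
E
```

```text
[[-9.43846516e-01  3.30381823e-01  1.26716591e-03]
 [ 3.30382039e-01  9.43847290e-01 -4.10078338e-05]
 [-1.20955935e-03  3.79943756e-04 -9.99999196e-01]]
0.2422 0.0085 [284.4 213.3]
0.2422 0.0085 [296.2 224.6]
0.2422 0.0085 [284.4 235.7]
0.2422 0.0085 [272.6 224.6]
0.2407 0.01 [284.4 211.9]
0.2407 0.01 [298.4 225.3]
0.2407 0.01 [284.4 238.4]
0.2407 0.01 [270.5 225.3]
0.1972 0.015 [284.7 224.5]
0.1972 0.015 [310.1 248.6]
0.1972 0.015 [284.7 271.4]
0.1972 0.015 [259.3 248.6]
0.1912 0.015 [284.7 227.9]
0.1912 0.015 [310.9 252.6]
0.1912 0.015 [284.7 275.9]
0.1912 0.015 [258.5 252.6]
0.1912 0.012 [284.7 233. ]
0.1912 0.012 [305.7 252.6]
0.1912 0.012 [284.7 271.4]
0.1912 0.012 [263.8 252.7]
[0.50069509 0.23675158 0.065     ]
```

View pics/w2d.png

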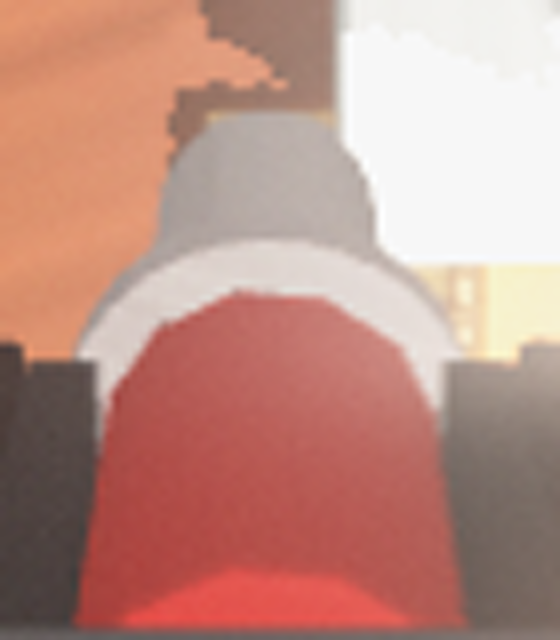

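Emit:
{"name": "drive_tool", "arguments": {
  "plan": [
    [[-0.16,-0.17,-0.3,0.59,-0.206,0],[-0.16,-0.17,-0.5,0.59,-0.206,0],[-0.15,-0.17,-0.5,0.59,-0.206,0],[-0.15,-0.16,-0.5,0.59,-0.206,0],[0,0,0,0,0,0],[0,0,0,0,0,0]]
  ],
  "force": 40
}}

```text
time: 10.98
position: [0.4801, 0.1804, 0.3204]
tool_rot: [0.166, 0.978, 0.128, 0.023]
ft_force: [0.4, -0.5, -0.8]
grip_width: 0.0231
```

```bash
cat > look.py <<'E'
from h import *
import sys
n=sys.argv[1]
o=robot.get_obs();T=pose(o);print(o["time"],o["position"],o["ft_force"],o["moment"])
w=camera("wrist")[:,:,::-1];cv2.imwrite(f"pics/w{n}.png",w);crop(w,220,130,140,110,5,f"pics/w{n}c.png")
p=(T@np.array([0,0,.2422,1]))[:3];print("foot",p,"tilt",np.degrees(np.arccos(-T[2,2])),proj("wrist",p,T),"bore",proj("wrist",(.5005,.238,.065),T))
for z,r in((.2422,.0085),(.2407,.010),(.1912,.015)):
    print([np.round(proj("wrist",(T@np.array([r*np.cos(a),r*np.sin(a),z,1]))[:3],T),1) for a in(0,1.571,-1.571)])
np.save("T"+n,T)
s=camera("scene")[:,:,::-1];cv2.imwrite(f"pics/s{n}.png",s);crop(s,390,200,100,100,6,f"pics/s{n}c.png")
print("scene foot",proj("scene",p),proj("scene",(.5005,.238,.065)))
E
python3 look.py 3
```

```text
10.975 [0.48011266 0.18035527 0.32042238] [ 0.35744922 -0.54331373 -0.80932509] [-0.20638484  0.03830909 -0.04009317]
foot [0.50109184 0.23935229 0.08645643] tilt 14.982884695521934 (np.float64(284.3310367954791), np.float64(224.49629601079627)) bore (np.float64(275.3188513783232), np.float64(216.1148679499079))
[array([284.3, 213.2]), array([296.1, 224.5]), array([272.5, 224.5])]
[array([284.3, 211.7]), array([298.3, 225.1]), array([270.4, 225.2])]
[array([284.6, 227.8]), array([310.7, 252.4]), array([258.5, 252.4])]
scene foot (np.float64(441.26059817209796), np.float64(275.7041087635613)) (np.float64(438.0823952049492), np.float64(283.0593989613755))
```

View pics/w3c.png

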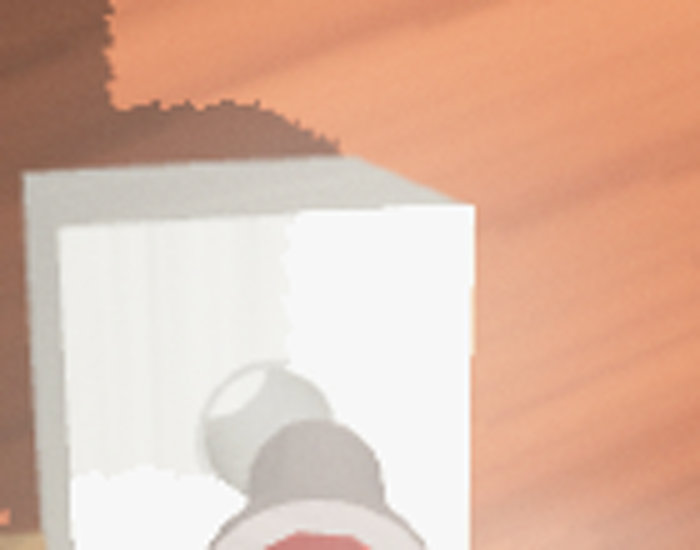

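View pics/s3c.png

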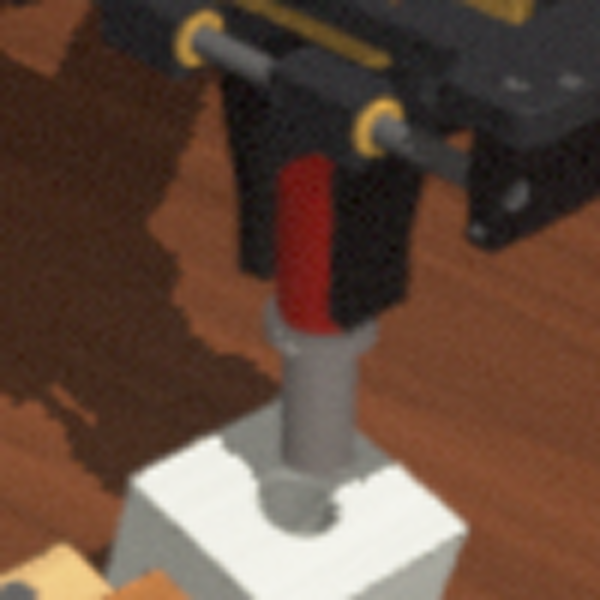

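```bash
python3 - <<'E'
from h import *
w=cv2.imread("pics/w3.png");g=w[195:235,250:305]
g=cv2.createCLAHE(3,(1,1)).apply(cv2.cvtColor(g,cv2.COLOR_BGR2GRAY))
cv2.imwrite("pics/w3d.png",cv2.resize(g,None,fx=12,fy=12,interpolation=cv2.INTER_NEAREST))
T=np.load("T3.npy")
j=T[:3,1].copy();j[2]=0;j/=np.linalg.norm(j);k=np.array([-j[1],j[0],0])
for r,z in((.0108,.063),(.0128,.065)):
  print([np.round((np.array(proj("wrist",np.array([.5005,.238,z])+r*(np.cos(a)*j+np.sin(a)*k),T))-[250,195])*12+6) for a in np.arange(0,6.2,.785)])
E
```

```text
[array([461., 238.]), array([415., 130.]), array([301.,  91.]), array([187., 146.]), array([141., 263.]), array([190., 371.]), array([304., 407.]), array([415., 352.])]
[array([499., 245.]), array([444., 116.]), array([309.,  68.]), array([171., 134.]), array([117., 274.]), array([176., 402.]), array([311., 445.]), array([443., 380.])]
```

View pics/w3d.png

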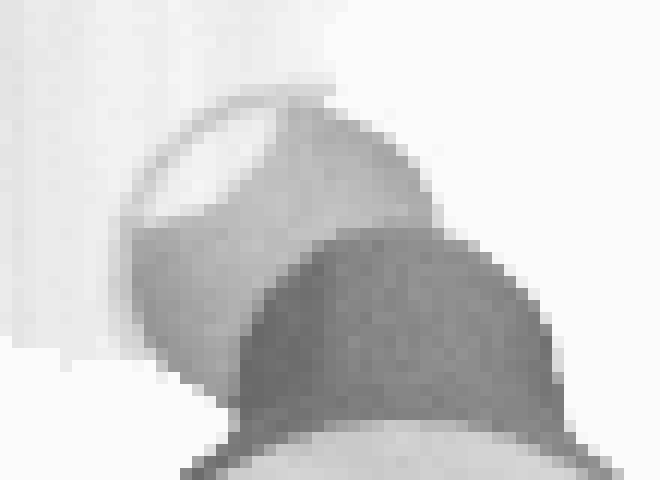

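Emit:
{"name": "drive_tool", "arguments": {
  "plan": [
    [[-0.05,0.02,-0.4,0,0,0],[0,0,-0.4,0,0,0],[0,0,0,0,0,0]]
  ]
}}

```text
time: 11.45
position: [0.4783, 0.181, 0.2987]
tool_rot: [0.166, 0.978, 0.128, 0.021]
ft_force: [0.4, -0.3, -0.2]
grip_width: 0.0228
```

```bash
python3 look.py 4
```

```text
11.45 [0.47830935 0.1810145  0.29874971] [ 0.44556023 -0.32126274 -0.19584401] [-0.21486892 -0.00814089  0.00969269]
foot [0.4987073  0.24012138 0.06476009] tilt 14.961215764179421 (np.float64(284.32955651369764), np.float64(224.49569747781214)) bore (np.float64(282.5264048828669), np.float64(227.90516380454156))
[array([284.3, 213.2]), array([296.1, 224.5]), array([272.5, 224.5])]
[array([284.3, 211.7]), array([298.3, 225.1]), array([270.4, 225.2])]
[array([284.6, 227.8]), array([310.7, 252.4]), array([258.4, 252.4])]
scene foot (np.float64(439.6475474913665), np.float64(283.1346486182399)) (np.float64(438.0823952049492), np.float64(283.0593989613755))
```

View pics/w4c.png

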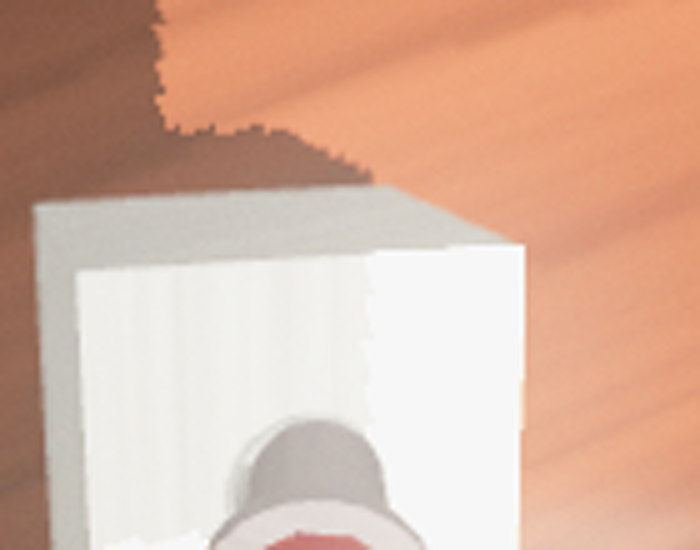

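View pics/s4c.png

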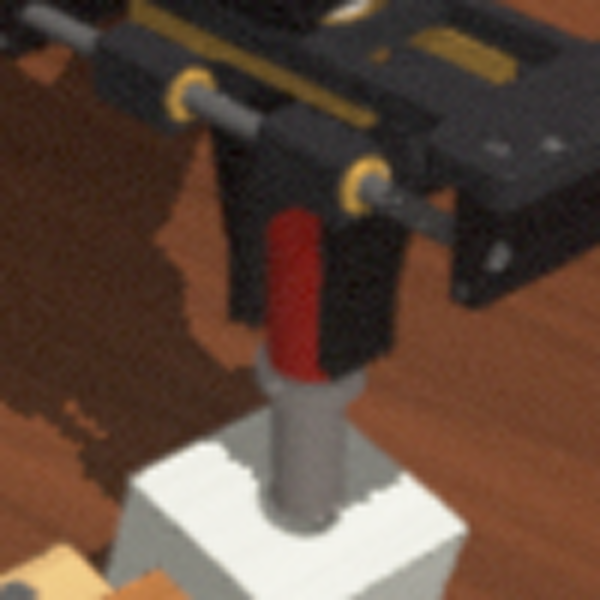

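Emit:
{"name": "drive_tool", "arguments": {
  "plan": [
    [[0.036,-0.03,-0.05,0,0,0],[0,0,-0.1,0,0,0],[0,0,0,0,0,0],[0,0,0,0,0,0]]
  ]
}}

```text
time: 12.05
position: [0.4792, 0.1802, 0.296]
tool_rot: [0.166, 0.977, 0.129, 0.022]
ft_force: [-0.4, 0.5, -1.2]
grip_width: 0.023
```

```bash
python3 look.py 5
```

```text
12.05 [0.47915863 0.18019989 0.29602871] [-0.40380503  0.52458491 -1.16977133] [-0.20161915  0.13799611  0.03300454]
foot [0.49981463 0.23937863 0.0620799 ] tilt 14.998560597828103 (np.float64(284.3298275096681), np.float64(224.49568961963516)) bore (np.float64(283.9452110841064), np.float64(227.33137000313585))
[array([284.3, 213.2]), array([296.1, 224.5]), array([272.5, 224.5])]
[array([284.3, 211.7]), array([298.3, 225.1]), array([270.4, 225.2])]
[array([284.6, 227.8]), array([310.7, 252.4]), array([258.4, 252.4])]
scene foot (np.float64(438.64194576737475), np.float64(284.2790558853537)) (np.float64(438.0823952049492), np.float64(283.0593989613755))
```

View pics/w5c.png

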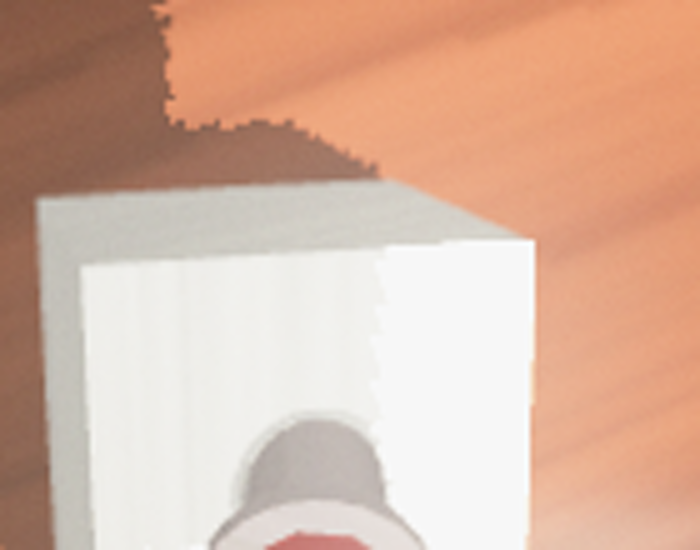

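View pics/s5c.png

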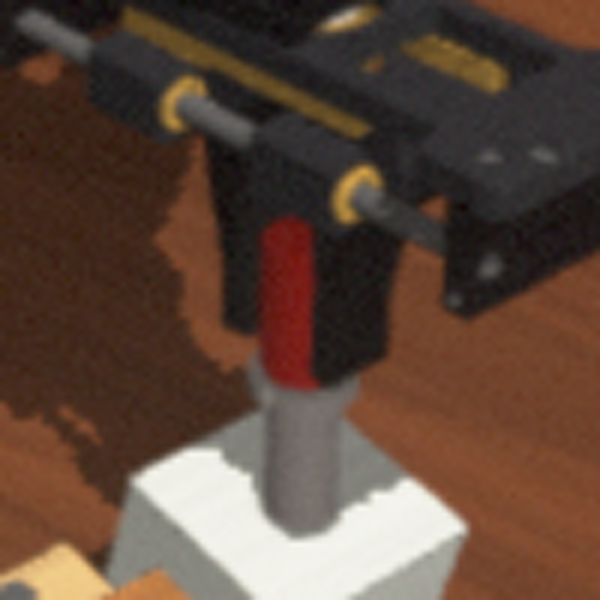

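Emit:
{"name": "drive_tool", "arguments": {
  "plan": [
    [[0,0,-0.05,0,0,0],[0,0,-0.05,0,0,0],[0,0,0,0,0,0]]
  ]
}}

```text
time: 12.52
position: [0.4793, 0.1802, 0.2934]
tool_rot: [0.166, 0.977, 0.129, 0.022]
ft_force: [0.4, 0.3, -1.4]
grip_width: 0.0229
```

Emit:
{"name": "drive_tool", "arguments": {
  "plan": [
    [[0.2,0.577,0.142,-0.59,0.206,0],[0.2,0.577,0.102,-0.59,0.206,0],[0,0,0,0,0,0]]
  ]
}}

```text
time: 12.9
position: [0.4894, 0.2098, 0.2998]
tool_rot: [0.165, 0.984, 0.065, 0.012]
ft_force: [-0.2, 0.0, -0.7]
grip_width: 0.023
```

Emit:
{"name": "drive_tool", "arguments": {
  "plan": [
    [[0.2,0.577,0.064,-0.59,0.206,0],[0.2,0.577,0.02,-0.59,0.206,0],[0,0,0,0,0,0],[0,0,0,0,0,0]]
  ]
}}

```text
time: 13.4
position: [0.4991, 0.2374, 0.3015]
tool_rot: [0.167, 0.986, 0.001, 0.0]
ft_force: [0.6, 1.1, -2.1]
grip_width: 0.0229
```

```bash
python3 look.py 6
```

```text
13.4 [0.49905208 0.23742203 0.30151324] [ 0.61391824  1.0641127  -2.1196637 ] [ 0.20940862 -0.23794183  0.00159814]
foot [0.49917042 0.23787542 0.05931369] tilt 0.11084804336921791 (np.float64(284.42660940073216), np.float64(224.63664855947172)) bore (np.float64(285.2592088038323), np.float64(228.81085530537678))
[array([284.4, 213.3]), array([296.2, 224.6]), array([272.6, 224.6])]
[array([284.4, 211.9]), array([298.4, 225.3]), array([270.5, 225.3])]
[array([284.7, 227.9]), array([310.9, 252.6]), array([258.5, 252.6])]
scene foot (np.float64(437.6904788225884), np.float64(284.62555862760803)) (np.float64(438.0823952049492), np.float64(283.0593989613755))
```

View pics/w6c.png

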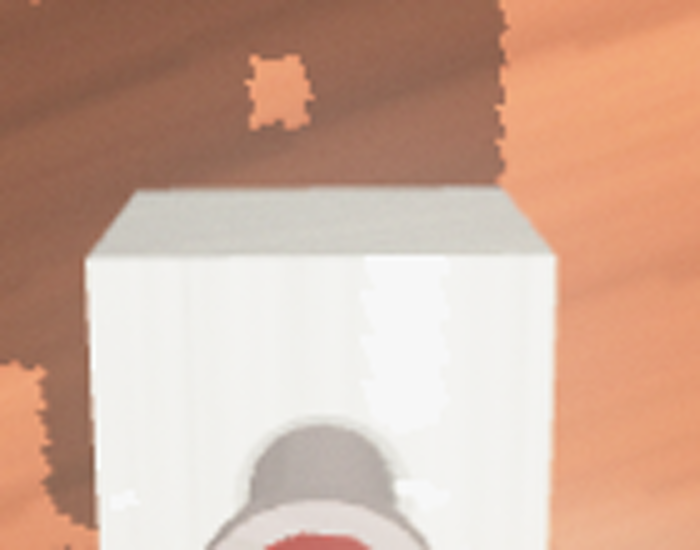

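View pics/s6c.png

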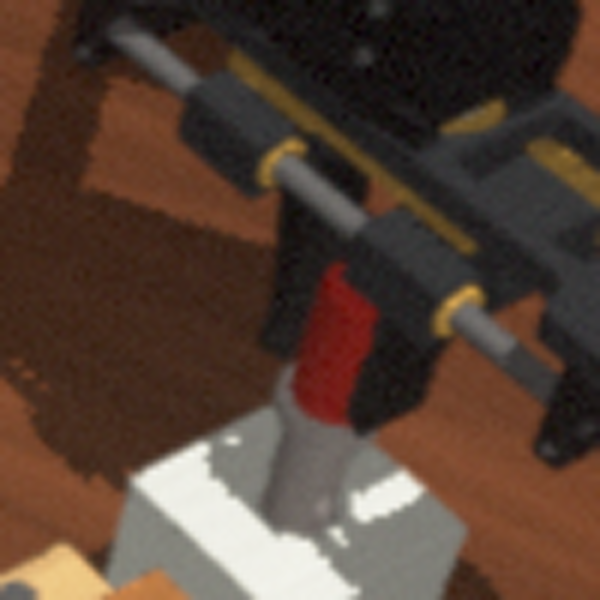

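Emit:
{"name": "drive_tool", "arguments": {
  "plan": [
    [[0,0,-0.08,0,0,0],[0,0,-0.08,0,0,0],[0,0,0,0,0,0]]
  ]
}}

```text
time: 13.88
position: [0.4992, 0.2377, 0.2975]
tool_rot: [0.167, 0.986, -0.0, -0.0]
ft_force: [1.6, 1.4, -0.5]
grip_width: 0.0228
```

```bash
cat > st.py <<'E'
from h import *
o=robot.get_obs();print(o["time"],o["position"],o["ft_force"],o["moment"],o["grip_width"])
E
python3 st.py
```

```text
13.875 [0.49921043 0.23773962 0.29750169] [ 1.56930725  1.44607317 -0.52029086] [ 0.11590681 -0.28392324  0.01091081] 0.022784392045889293
```

Emit:
{"name": "drive_tool", "arguments": {
  "plan": [
    [[0.015,0.012,-0.1,0,0,0],[0,0,-0.1,0,0,0],[0,0,-0.1,0,0,0],[0,0,0,0,0,0]]
  ]
}}

```text
time: 14.38
position: [0.4994, 0.2382, 0.2898]
tool_rot: [0.167, 0.986, -0.0, -0.0]
ft_force: [0.6, 0.5, -1.2]
grip_width: 0.0231
```

```bash
python3 st.py
```

```text
14.375 [0.49943241 0.23817978 0.28983053] [ 0.59315429  0.53868863 -1.19026983] [ 0.02052858 -0.14905945  0.000717  ] 0.023121001483829392
```

Emit:
{"name": "drive_tool", "arguments": {
  "plan": [
    [[0,0,-0.15,0,0,0],[0,0,-0.15,0,0,0],[0,0,-0.15,0,0,0],[0,0,-0.15,0,0,0],[0,0,-0.15,0,0,0],[0,0,-0.15,0,0,0],[0,0,0,0,0,0]]
  ]
}}

```text
time: 15.25
position: [0.4995, 0.2382, 0.2673]
tool_rot: [0.167, 0.986, -0.0, -0.0]
ft_force: [0.9, 0.1, -1.4]
grip_width: 0.0229
```

```bash
python3 st.py
```

```text
15.25 [0.49952696 0.23818873 0.2673392 ] [ 0.87913082  0.13598177 -1.4009891 ] [ 0.02877525 -0.05821257  0.03927572] 0.02294767815878328
```

Emit:
{"name": "drive_tool", "arguments": {
  "plan": [
    [[0,0,-0.06,0,0,0],[0,0,-0.06,0,0,0],[0,0,-0.06,0,0,0],[0,0,0,0,0,0],[0,0,0,0,0,0]]
  ]
}}

```text
time: 15.88
position: [0.4995, 0.2382, 0.2632]
tool_rot: [0.167, 0.986, -0.0, -0.0]
ft_force: [-0.7, -0.3, -1.2]
grip_width: 0.023
```

Emit:
{"name": "drive_tool", "arguments": {
  "plan": [
    [[0,0,-0.04,0,0,0],[0,0,0,0,0,0],[0,0,0,0,0,0]]
  ]
}}

```text
time: 16.25
position: [0.4996, 0.2382, 0.2622]
tool_rot: [0.167, 0.986, 0.0, 0.0]
ft_force: [0.1, 0.2, -1.6]
grip_width: 0.0233
```

```bash
python3 st.py
```

```text
16.25 [0.49957387 0.23820938 0.26222227] [ 0.06005195  0.18296629 -1.55429531] [-0.01213978 -0.01628235 -0.04638957] 0.023270245472959687
```

Expected contact height; continue until the collar pushes back.

Emit:
{"name": "drive_tool", "arguments": {
  "plan": [
    [[0,0,-0.04,0,0,0],[0,0,0,0,0,0]]
  ]
}}

```text
time: 16.5
position: [0.4996, 0.2382, 0.2622]
tool_rot: [0.167, 0.986, 0.0, 0.0]
ft_force: [-1.9, -1.1, 5.0]
grip_width: 0.0235
```

Emit:
{"name": "drive_tool", "arguments": {
  "plan": [
    [[0,0,-0.04,0,0,0],[0,0,0,0,0,0]]
  ]
}}

```text
time: 16.75
position: [0.4995, 0.2382, 0.2621]
tool_rot: [0.167, 0.986, 0.0, 0.0]
ft_force: [-3.0, -1.1, 11.8]
grip_width: 0.0232
```

```bash
python3 look.py 7
```

```text
16.75 [0.4995252  0.23820073 0.26210592] [-3.0462029  -1.14063254 11.811204  ] [-0.23669181  0.50359736 -0.0197728 ]
foot [0.49974867 0.23820595 0.01990602] tilt 0.05287914722860594 (np.float64(284.42923328329994), np.float64(224.63914948183015)) bore (np.float64(284.80249951234566), np.float64(250.00839808679726))
[array([284.4, 213.3]), array([296.2, 224.6]), array([272.6, 224.6])]
[array([284.4, 211.9]), array([298.4, 225.3]), array([270.5, 225.3])]
[array([284.8, 227.9]), array([310.9, 252.6]), array([258.5, 252.6])]
scene foot (np.float64(433.18068043303526), np.float64(298.7210362164431)) (np.float64(438.0823952049492), np.float64(283.0593989613755))
```

View pics/s7c.png

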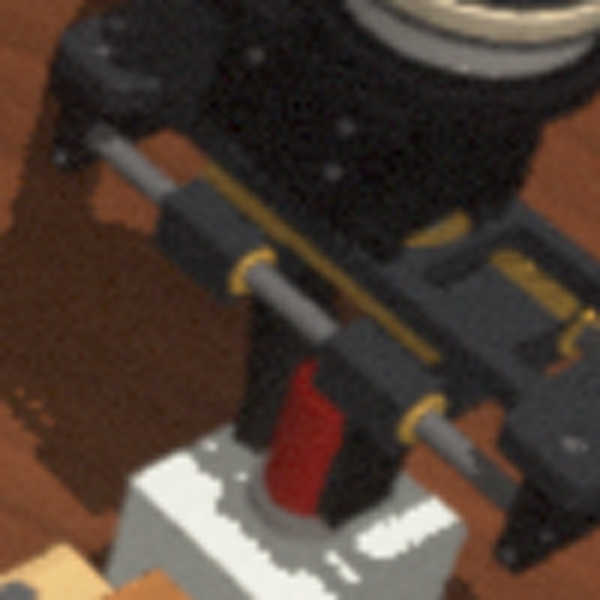

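Emit:
{"name": "drive_tool", "arguments": {
  "plan": [
    [[0,0,0.05,0,0,0],[0,0,0,0,0,0]]
  ]
}}

```text
time: 17.1
position: [0.4996, 0.2382, 0.2621]
tool_rot: [0.167, 0.986, 0.0, 0.0]
ft_force: [-1.9, -0.2, 7.1]
grip_width: 0.0232
```

Emit:
{"name": "drive_tool", "arguments": {
  "plan": [
    [[0,0,0,0,0,0],[0,0,0,0,0,0],[0,0,0,0,0,0],[0,0,0,0,0,0],[0,0,0,0,0,0],[0,0,0,0,0,0],[0,0,0,0,0,0],[0,0,0,0,0,0]]
  ],
  "grip": 0
}}

```text
time: 18.1
position: [0.4995, 0.2382, 0.2615]
tool_rot: [0.167, 0.986, 0.0, -0.0]
ft_force: [0.6, 0.7, -0.3]
grip_width: 0.086
```

Emit:
{"name": "drive_tool", "arguments": {
  "plan": [
    [[0,0,0.3,0,0,0],[0,0,0.8,0,0,0],[0,0,1,0,0,0],[0,0,1,0,0,0],[0,0,1,0,0,0],[0,0,1,0,0,0]]
  ]
}}

```text
time: 18.85
position: [0.4993, 0.2382, 0.3904]
tool_rot: [0.167, 0.986, 0.0, 0.0]
ft_force: [0.7, 0.1, -0.1]
grip_width: 0.087
```

```bash
python3 look.py 8
```

```text
18.85 [0.49934592 0.23817677 0.39036022] [ 0.68667893  0.11016417 -0.09694262] [-0.01454152 -0.02346184  0.03177987]
foot [0.49947311 0.23820877 0.14816026] tilt 0.031026191022533303 (np.float64(284.42957094033716), np.float64(224.63853501235582)) bore (np.float64(284.25367483365926), np.float64(198.49618259484905))
[array([284.4, 213.3]), array([296.2, 224.6]), array([272.6, 224.6])]
[array([284.4, 211.9]), array([298.4, 225.3]), array([270.5, 225.3])]
[array([284.8, 227.9]), array([310.9, 252.6]), array([258.5, 252.6])]
scene foot (np.float64(449.11204196242977), np.float64(250.34298942258)) (np.float64(438.0823952049492), np.float64(283.0593989613755))
```

View pics/w8.png

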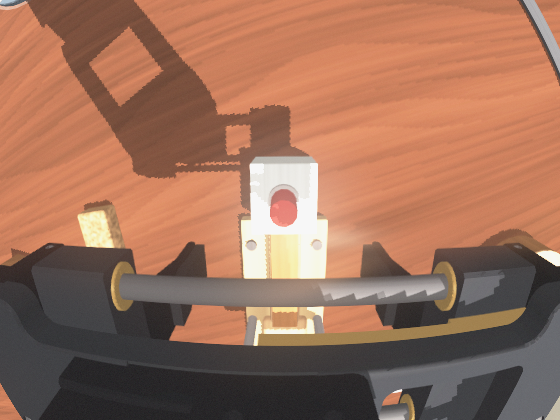

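View pics/s8.png

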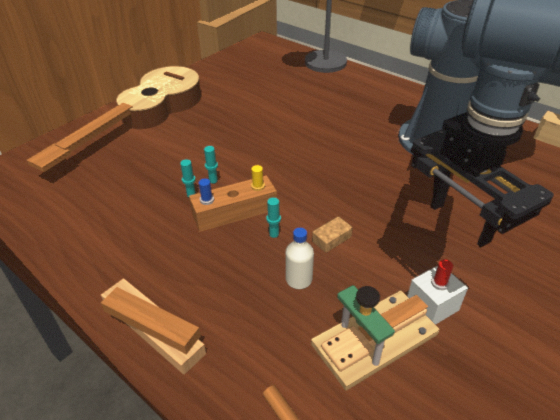

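Emit:
{"name": "drive_tool", "arguments": {
  "plan": [
    [[0.8,-0.28,0,0,0,0],[0.8,-0.28,0,0,0,0],[0.8,-0.28,0,0,0,0],[0.8,-0.28,0,0,0,0],[0.8,-0.28,0,0,0,0],[0.8,-0.28,0,0,0,0],[0.8,-0.28,0,0,0,0],[0.82,-0.27,0,0,0,0]]
  ],
  "grip": 1,
  "force": 20
}}

```text
time: 19.95
position: [0.6604, 0.1821, 0.3877]
tool_rot: [0.167, 0.986, -0.0, -0.001]
ft_force: [1.5, 0.3, 0.3]
grip_width: 0.0146
```

Emit:
{"name": "drive_tool", "arguments": {
  "plan": [
    [[0,0,-0.4,0,0,0],[0,0,-0.5,0,0,0],[0,0,-0.5,0,0,0],[0,0,-0.5,0,0,0],[0,0,0,0,0,0],[0,0,0,0,0,0]]
  ]
}}

```text
time: 20.7
position: [0.6601, 0.1826, 0.3417]
tool_rot: [0.167, 0.986, 0.0, 0.0]
ft_force: [-1.1, -0.5, -0.4]
grip_width: 0.0004
```

```bash
python3 - <<'E'
from h import *
s=cv2.imread("pics/s8.png");crop(s,390,240,100,90,6,"pics/s8c.png")
o=robot.get_obs();print(o["position"],o["grip_width"],o["ft_force"])
s=camera("scene")[:,:,::-1];crop(s,320,240,160,120,5,"pics/s9c.png")
E
```

```text
[0.6601403  0.18258092 0.34165073] 0.00044799791631232794 [-1.1389509  -0.49059648 -0.38057482]
```

View pics/s8c.png

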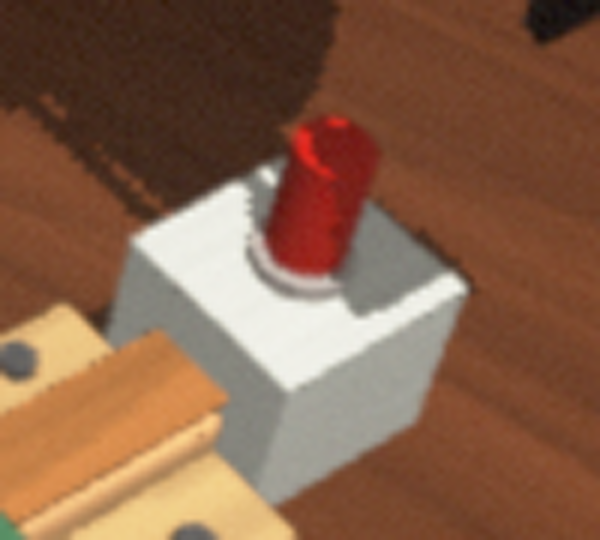

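View pics/s9c.png

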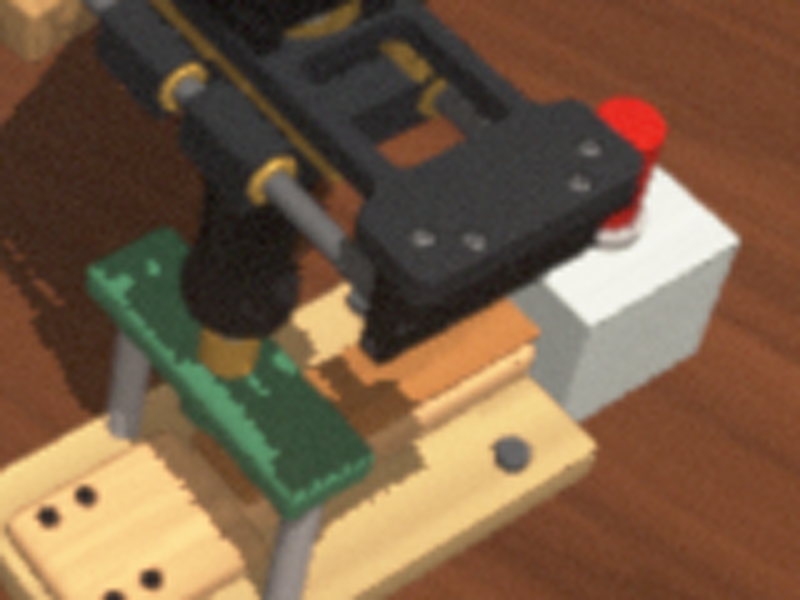

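```bash
python3 - <<'E'
from h import *
for z in(.065,.071,.116):
    p=np.array(proj("scene",(.5002,.2395,z)));print(z,p,(p-[390,240])*6+3)
E
```

```text
0.065 [438.95478026 283.38642372] [296.72868158 263.3185423 ]
0.071 [439.67932537 281.19056053] [301.07595222 250.14336319]
0.116 [445.34138769 264.03067071] [335.04832613 147.18402423]
```

Emit:
{"name": "drive_tool", "arguments": {
  "plan": [
    [[0,0,-0.2,0,0,0],[0,0,-0.2,0,0,0],[0,0,-0.2,0,0,0],[0,0,0,0,0,0]]
  ]
}}

```text
time: 21.25
position: [0.6602, 0.1824, 0.3264]
tool_rot: [0.167, 0.986, 0.0, 0.0]
ft_force: [-0.1, -0.2, 2.6]
grip_width: 0.0008
```

Emit:
{"name": "drive_tool", "arguments": {
  "plan": [
    [[0,0,-0.1,0,0,0],[0,0,-0.1,0,0,0],[0,0,-0.05,0,0,0],[0,0,0,0,0,0],[0,0,0,0,0,0]]
  ]
}}

```text
time: 21.88
position: [0.6601, 0.1825, 0.3223]
tool_rot: [0.167, 0.986, 0.0, 0.001]
ft_force: [-2.6, -1.1, 9.5]
grip_width: 0.0002
```

Emit:
{"name": "drive_tool", "arguments": {
  "plan": [
    [[0,0,-0.08,0,0,0],[0,0,-0.08,0,0,0],[0,0,0,0,0,0],[0,0,0,0,0,0]]
  ]
}}

```text
time: 22.38
position: [0.6601, 0.1825, 0.3204]
tool_rot: [0.167, 0.986, 0.0, 0.001]
ft_force: [-5.5, -1.4, 17.7]
grip_width: 0.0005
```

Emit:
{"name": "drive_tool", "arguments": {
  "plan": [
    [[0,0,-0.04,0,0,0],[0,0,0,0,0,0],[0,0,0,0,0,0]]
  ]
}}

```text
time: 22.75
position: [0.6601, 0.1825, 0.3203]
tool_rot: [0.167, 0.986, 0.0, 0.001]
ft_force: [-6.3, -0.8, 21.9]
grip_width: 0.0005
```

Emit:
{"name": "drive_tool", "arguments": {
  "plan": [
    [[0,0,0.3,0,0,0],[0,0,0.6,0,0,0],[0,0,1,0,0,0],[0,0,1,0,0,0],[0,0,0,0,0,0],[0,0,0,0,0,0]]
  ]
}}

```text
time: 23.5
position: [0.6597, 0.1824, 0.3864]
tool_rot: [0.167, 0.986, -0.0, -0.001]
ft_force: [-0.1, 0.2, 0.1]
grip_width: 0.0002
```

Emit:
{"name": "drive_tool", "arguments": {
  "plan": [
    [[-0.8,0.3,0.5,0,0,0],[-0.8,0.3,0.5,0,0,0],[-0.8,0.5,0,0,0,0],[-0.8,0.9,0,0,0,0],[-0.8,0.9,0,0,0,0],[-0.8,0.9,0,0,0,0],[-0.3,0.9,0,0,0,0],[0,0.9,0,0,0,0]]
  ]
}}

```text
time: 24.5
position: [0.5306, 0.3238, 0.4137]
tool_rot: [0.167, 0.986, 0.0, 0.0]
ft_force: [0.9, -0.8, 0.7]
grip_width: 0.0001
```

```bash
python3 - <<'E'
from h import *
o=robot.get_obs();print(o["time"],o["position"],o["ft_force"])
s=camera("scene")[:,:,::-1];cv2.imwrite("pics/s10.png",s);crop(s,300,250,180,140,4,"pics/s10c.png")
cv2.imwrite("pics/t10.png",camera("top")[:,:,::-1])
E
```

```text
24.5 [0.53063638 0.3237724  0.41371352] [ 0.91098135 -0.77382702  0.69391091]
```

View pics/s10c.png

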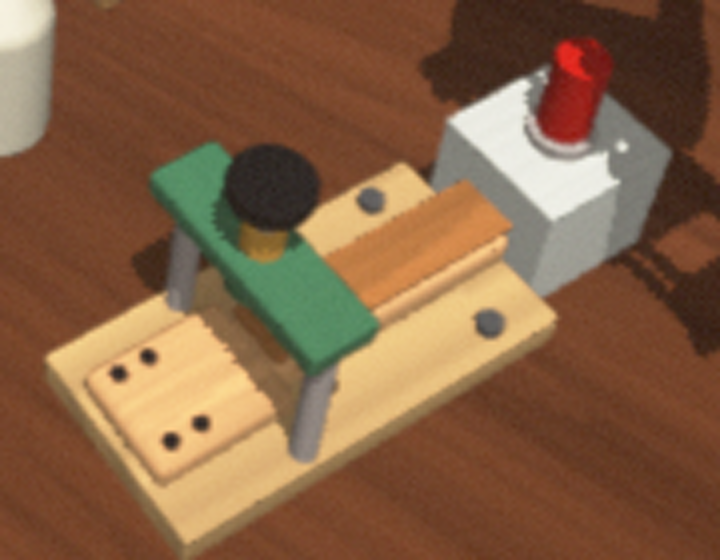

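View pics/t10.png

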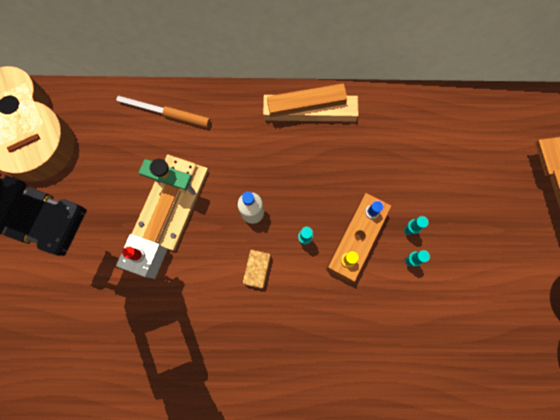

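The cap at crop pixel (272,185) is back at the same place as before the press. The pin is upright with its collar on the block, and everything else is where it started.

```bash
python3 -c "
from rig import robot
print(robot.hand_in())"
```

```text
the job is handed in; nothing more can be done
None
```

The red pin is home in the bore, the plunger has been pressed to its second stop and released, and the job was handed in at about 24.6 s. No verdict was reported.

**Pin:** I took it from the middle rack hole and started it leaning 15°, with the foot about 5 mm inside the bore. I then straightened it and slid it down. The collar met the block at the expected height: the foot was 45 mm below the block's top, and the upward push rose to about 12 N with no further travel.

**Plunger:** I pressed the cap down with the closed fingers. It stopped rigidly at about 11 mm of travel with 22 N, above the 13 N the second stop needs. Then I let it come all the way up.

**Last checks:** In the scene image, the cap is at the same pixel as before the press, and the pin is upright with its collar on the block. The overhead image shows the blue and yellow pins, glue bottle and cork block at their starting pixels. The arm is clear of everything.

**Disagreements:** The three cameras differed by 2–5 mm on some positions. I settled this by comparing the pin's foot with the bore in the same wrist image. The plunger and pin readings come from the arm's position, force and pictures, because the joint values themselves cannot be read.

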